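# Slide the top test plate off the stack into the welding jig

## Robot

A 6-joint arm with a two-finger parallel gripper is mounted at the origin on the work surface. World frame = base frame: x ahead of the robot, y to its left, z up, the work surface at z = 0. Lengths are in m, angles in rad, forces in N, time in s.
With the tool pointing down it reaches from about 0.35 to 0.975 m from the base axis. Payload 4.9 kg.
Tool frame: the origin (TCP) lies at the very end of the fingers, on their centre line; the grasp point (between the pads) lies behind it (manip.pinch_z is the y of the grasp point in the tool frame, in m); y points along the fingers, x is the direction in which the jaws open and shut, and the axes are right-handed (so a half turn about y gives the same grasp; the last joint's range is limited). The gripper opens to 85 mm and grips with 20 to 120 N. Pads are 22 mm wide; open, the fingers measure 114 mm over their backs; the gripper's body (76 mm by 85 mm) begins 54 mm behind the grasp point. The pads swing forward as they close: fully open they stand 13 mm farther back than shut.
Start: joints at [1.098, 0.053, 1.613, -0, 1.476, -0.119], TCP at [0.217, 0.586, 0.231] pointing down, gripper open.
Joint ranges: [-3.01, 3.01], [-1.01, 2.22], [0.06, 2.58], [-1.02, 4.17], [0.09, 2.62], [-3.14, 3.14]. Speed limits (rad/s): [2.57, 2.57, 3.14, 3.14, 3.14, 3.14].

## Interface

Orientations are given as a unit quaternion [w, x, y, z].
In Python, from plant import manip gives the robot as it stands.
- The arm moves only by the tool drive_tool, never from a script. Its argument "motion" is a list of rows, each a list of 3 entries, a list of its own where there are three numbers: the shift along the tool's x, y, z in units of 25 mm (1.0 is 25 mm), then the turn, a rotation vector about the tool's x, y, z in units of 5 degrees (1.0 is 5 degrees), then the closure, from -1 (fully open) to 1 (shut). A call has 1 to 12 rows; each row shifts and turns the commanded pose from where the row before left it, along the tool's axes as they then stand; what a row does not reach is not made up. A row lasts 1/10 s, in which the tool goes at most 50 mm and 8.59 degrees, less where a joint would pass 70% of its speed; a pose out of reach is approached as far as the arm can. A call is refused whole if a number of a shift passes 1 or a number of a turn 1, either way. A call with a gripper value outside its range is refused whole. The fingers move at their own pace and stop on an object; the grip force is fixed at half the most. Time passes only in rows, so rows that do not move let the fingers close. It gives the time, the measured TCP pose, the force and the opening at its end, in the units of the state.
- manip.state(): the state, without advancing time (a new reading comes with each control period).
- manip.grab_frame(name): name is "side" or "top" or "wrist"; returns a dict with "img" (384x512x3 uint8, blue, green, red), "range_z" (384x512 float32, m along the optical axis (not along the pixel's ray), 0 where there is no reading), "camera_matrix" (3x3 intrinsics, pixels), "k1" (the pictures are not rectified: a ray, as slopes to the right and down, at radius r is drawn at 1 + k1 r^2 times it, then the intrinsics apply), "world_from_camera" (4x4, takes a point from camera to world coordinates); the wrist camera has in their place "T_tool_cam" (4x4, takes a point from camera to tool coordinates, whose origin is the TCP and whose axes are the tool frame's). Camera axes: x right, y down, z forward; pixel columns grow to the right and rows downward; lengths in m; the calibration is good to about 2 mm. A picture is of the moment at which its call begins: read the wrist's pose just before it.
- manip.job_done(): hands the job in, once; it reports no verdict.
The state is a dict: "time": time; "joint_pos": joint angles; "joint_vel": joint speeds; "joint_efforts": joint torques, N m; "tool_pos": TCP position; "tool_rot": TCP orientation; "contact_force": force on the tool from outside, world axes, zero at the start; "ft_torque": the same for the moment, N m; "gripper_width": opening from 0.0 (shut) to 1.0 (fully open).
Only numpy, scipy, OpenCV 4.12 (cv2) and the standard library are available. Lean on these libraries where they do the work, as an engineer would, in place of code of your own. Each camera call takes 0.05 s, during which the arm holds its last target. There are 200 camera calls.

## Task

Slide the bright top plate sideways off its stack, onto the jig's bed and up against the red end stop, pressing it home firmly but gently (about 8 N on the stop: more than 5 N, never as much as 12 N); then, from the other side, nudge it across the bed and press it home on the yellow fence in the same way, so that it lies flat in the corner, touching both along their length. Never lift the plate, leave the two dark plates and everything else as they are, and let go.

Things in the scene. Friction and masses are not known exactly. Their poses are not given: they have to be found in the camera images.
- jig: Fixed locating jig. Grey base 150 (x) by 345 (y) by 20 mm high; origin on the table, with the base reaching from y = -160 to +185 mm. Raised blue bed with a flat top at z = 38.5 mm over x = -75 to 75 and y = -20 to 185 mm; the top plate must slide in the jig's +y direction onto it. The plate stack stands on the base at about x = 0, y = -85 mm, up to 4 mm off and a few degrees askew.
- top_plate: Bright aluminium plate with a copper-coloured stripe along its leading (+y) edge, 90 (x) by 100 (y) by 10 mm thick, 0.17 to 0.33 kg, too wide to grip. Origin at the centre of its underside. At the start it is the third plate of the stack, underside at z = 40 mm in the jig's frame, top at 50 mm; on the bed it lies 1.5 mm lower, its underside at 38.5 mm. Between the stack and the bed it bridges an open gap of some 10 to 20 mm.
- mid_plate: Dark-coated aluminium plate, same size, under the top plate (underside at z = 30 mm in the jig's frame), up to 6 mm out of line with it; origin at the centre of its underside. It is loose and must stay where it is, within 4 mm.
- low_plate: Dark-coated aluminium plate, same size, at the bottom of the stack (underside at z = 20 mm in the jig's frame), loose; origin at the centre of its underside. Must stay where it is, within 4 mm.
- end_stop: Rigid red bar, 84 (x) by 22 (y) by 14 mm high, fixed across the bed and square to the jig; its setting along the jig differs from job to job. Origin on the bed, at the middle of the lower edge of the face that the plate meets, the bar lying on the +y side of it. Axes as the jig's.
- fence: Rigid yellow bar, 12 (x) by 117 (y) by 12 mm high, fixed along the +x side of the bed and parallel to the jig's y. Origin on the bed, at the middle of the lower edge of the face that the plate meets, the bar lying on the +x side of it. Axes as the jig's. It stands some 5 to 25 mm clear of the plate until the plate is nudged over in +x.
- lead_edge (a point): Middle of the top plate's leading (+y) edge face, at half thickness; it ends level with the end stop's origin in y. Keeping the plate sliding takes about 1 to 4 N on the tool; once it is up against a stop, the stop gets the push on the plate less some or none of this drag. A finger that also leans down on the plate's edge adds drag: ease that vertical force off.
- fence_edge (a point): Middle of the top plate's +x edge face, at half thickness; it ends level with the fence's origin in x.
- brush: Hand brush lying on the table beside the jig on the robot's side (jig's -x); bystander.
- pipe_stub: Steel pipe stub standing on the table, 60 mm across, 55 mm high, on the jig's far (+x) side; bystander.
- offcut: Dark steel offcut, 50 by 120 by 12 mm, lying on the table on the jig's far (+x) side; bystander.
Mind the look-alikes: they are no part of the job. What is meant by the top_plate is not pink, and is the larger of those in its own colour.

How it is judged:
On the way, in this order (a step that is already met when the one before it is completed fails the run):
1. the top plate is off the stack and on the bed (y of top_plate in the frame of jig above 0.03 m and z of top_plate in the frame of jig below 0.0394 m), for 0.02 s.
2. the plate is pressed home on the red end stop with more than 4.5 N (contact force between top_plate and end_stop above 4.5 N and y of lead_edge in the frame of end_stop above -0.003 m), for 0.1 s.
3. then the plate is pressed home on the yellow fence with more than 4.5 N (contact force between top_plate and fence above 4.5 N and x of fence_edge in the frame of fence above -0.003 m), for 0.1 s.
At the end, for the whole second after the job is handed in: The bright plate lies flat and at rest on the bed, its leading edge within 2 mm of the end stop's face, its +x edge within 2 mm of the fence's face, square to the jig within 0.02 rad; the two dark plates are within 4 mm of where they were (y of lead_edge in the frame of end_stop between -0.002 and 0.002 m and x of fence_edge in the frame of fence between -0.002 and 0.002 m and angle between the y axis of top_plate and the y axis of jig, either way round below 0.02 rad and angle between top_plate's own z axis and vertical below 0.02 rad and z of top_plate in the frame of jig between 0.037 and 0.0398 m and linear speed of top_plate below 0.01 m/s and distance of each of mid_plate, low_plate from where it was at the start of the episode below 0.004 m); the robot touches nothing.
It fails at once if the plate presses on the end stop or the fence with 12 N or more (contact force between top_plate and end_stop above 12 N or contact force between top_plate and fence above 12 N).
It fails at once if the top plate is lifted (more than 6 mm above its place on the stack) or tipped by more than 0.2 rad (z of top_plate in the frame of jig above 0.046 m or angle between top_plate's own z axis and vertical above 0.2 rad).
It fails at once if a dark plate is disturbed by 4 mm or more (distance of any of mid_plate, low_plate from where it was at the start of the episode above 0.004 m).
It fails at once if a bystander is moved by more than 10 mm (distance of any of brush, pipe_stub, offcut from where it was at the start of the episode above 0.01 m).
It also fails if it takes over 72 s, if anything falls off the work surface, if the arm or the gripper's body presses on something with over 40 N, if the wrist force passes 120 N, or if a joint passes its speed limit or range.

## Working session

There is one attempt and no reset: what is moved stays moved. The work goes in short steps, Python scripts to look and compute and a tool call to move; the robot and the scene stay as the last step left them, time stands still between calls to the robot, and variables do not carry over. Pictures are saved under pics/ and viewed, about 8 in all and at most 12, crops included, and the job is handed in when it is done.

Besides the shell and the picture viewer there is one more tool, called by a JSON object that holds its "api" and its "payload", one argument or row to a line. drive_tool: Moves the arm, as the interface text tells. Its arguments: {"type":"object","properties":{"motion":{"type":"array","items":{"type":"array"}}},"required":["motion"]}

```bash
ls; mkdir -p pics; cat > h.py <<'E'
import numpy as np, cv2
from plant import manip
def grab(n):
    f=manip.grab_frame(n); np.savez(f'/tmp/{n}.npz',**f); return f
def load(n): return np.load(f'/tmp/{n}.npz')
def pt(f,u,v,T,z=None,w=0):
    "pixel->world; by depth (median of patch) or on plane world z"
    K=f['camera_matrix']; d=np.array([float(f['k1']),0,0,0])
    x,y=cv2.undistortPoints(np.array([[[u,v]]],float),K,d)[0,0]
    if z is None:
        ui,vi=int(round(u)),int(round(v)); p=f['range_z'][vi-w:vi+w+1,ui-w:ui+w+1]; D=np.median(p[p>0])
    else:
        r=T[:3,:3]@[x,y,1]; D=(z-T[2,3])/r[2]
    return (T@[x*D,y*D,D,1])[:3]
E
python3 - <<'E'
from h import *
s=manip.state(); print(s, manip.pinch_z)
a=grab('top'); b=grab('side')
cv2.imwrite('pics/a.png',cv2.resize(a['img'],(800,600)));cv2.imwrite('pics/b.png',cv2.resize(b['img'],(800,600)))
for f in(a,b): print(f['camera_matrix'],f['k1'],f['world_from_camera'])
E
```

```text
pics
{'time': 0.0, 'joint_pos': array([ 1.09801599e+00,  5.33902462e-02,  1.61430385e+00, -1.13795154e-07,
        1.47596378e+00, -1.19018313e-01]), 'joint_vel': array([ 0.00129263,  0.0009371 , -0.00161208, -0.00069981,  0.00032413,
       -0.00111705]), 'joint_efforts': array([-2.19145863e-03, -3.93681943e+01, -3.70172060e+01, -3.12323000e-04,
        6.98476390e-03,  2.59572055e-06]), 'tool_pos': array([0.21624551, 0.58574003, 0.23003642]), 'tool_rot': array([-0.57983505,  0.58052174,  0.40357398, -0.40486278]), 'contact_force': array([0.27786715, 0.2708079 , 0.50791635]), 'ft_torque': array([-0.01600741,  0.0283048 ,  0.00759843]), 'gripper_width': 1.0023381341004356} -0.0187
[[405.8967405    0.         261.41318068]
 [  0.         405.8967405  189.13640446]
 [  0.           0.           1.        ]] 0.007504782198622504 [[-0.01854966 -0.99547575  0.09318771  0.49605944]
 [-0.99982018  0.01883597  0.00219369 -0.03072456]
 [-0.00393905 -0.09313026 -0.99564614  0.8273665 ]
 [ 0.          0.          0.          1.        ]]
[[395.73596969   0.         255.3367607 ]
 [  0.         395.73596969 192.1309809 ]
 [  0.           0.           1.        ]] -0.018901578694879802 [[ 0.72249211 -0.42552874  0.54491324  0.12387476]
 [-0.69108281 -0.46756176  0.55117197 -0.46819678]
 [ 0.02024108 -0.77479758 -0.63188529  0.57615366]
 [ 0.          0.          0.          1.        ]]
```

View pics/a.png

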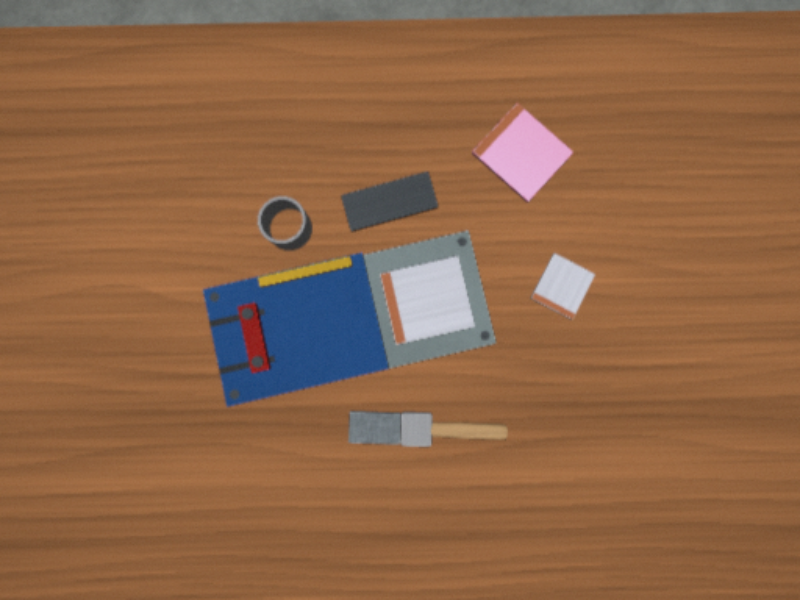

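View pics/b.png

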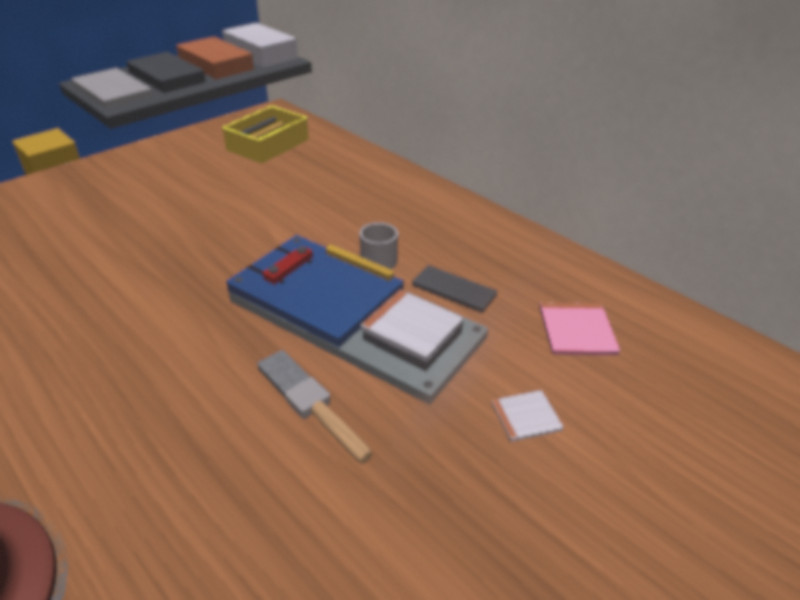

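The side and top pictures show three candidates in the top view (800-wide picture): pink plate (522,152), which is the wrong colour; small bright plate (564,286), which is too small; bright plate on the stack (430,300), the largest in its colour and on the jig, so it is the top_plate. The red stop is at (254,338) and the fence at (305,271). I'll confirm this in one crop.

```bash
python3 - <<'E'
from h import *
a=load('top'); c=a['img'][140:270,125:325]
cv2.imwrite('pics/c.png',cv2.resize(c,None,fx=4,fy=4,interpolation=cv2.INTER_CUBIC))
E
```

```text
(no output)
```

View pics/c.png

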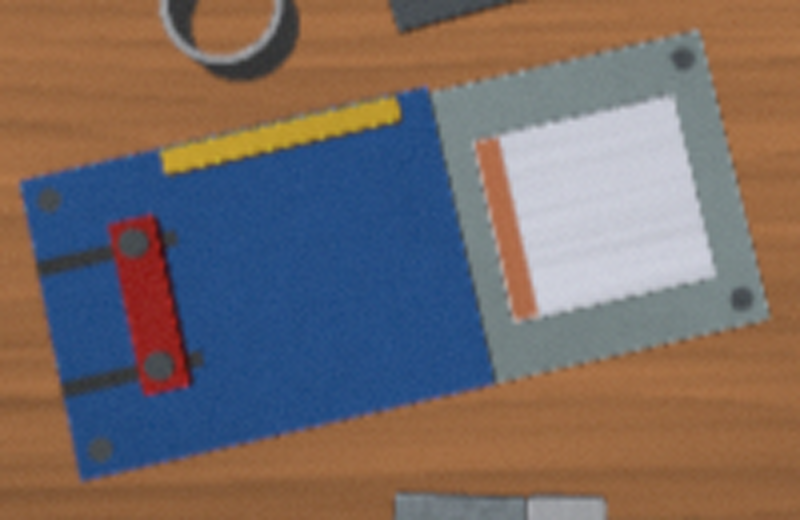

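The crop confirms it: bright plate with the copper edge, corners (475,143), (516,321), (715,275), (675,97). The copper edge faces the bed; the red face edge runs (157,215)-(189,386), and the fence face (165,174)-(401,120).

```bash
python3 - <<'E'
from h import *
a=load('top'); T=a['world_from_camera']
P=lambda u,v,z:pt(a,125+(u+.5)/4-.5,140+(v+.5)/4-.5,T,z)
bed=np.array([P(*q,.0385) for q in[(21,182),(82,480),(495,382),(430,88)]])
loc=np.array([[75,185],[-75,185],[-75,-20],[75,-20]])/1000
def fit(l,w):
    lc,wc=l-l.mean(0),w[:,:2]-w[:,:2].mean(0); U,S,V=np.linalg.svd(lc.T@wc); R=(U@V).T
    t=w[:,:2].mean(0)-R@l.mean(0); print('res mm',np.round(1000*(w[:,:2]-t-l@R.T),1).tolist()); return R,t
R,t=fit(loc,bed); print('jig',t,'yaw',np.degrees(np.arctan2(R[1,0],R[0,0])))
J=lambda p:np.round(1000*(R.T@(p[:2]-t)),1)
pl=np.array([P(*q,.05) for q in[(475,143),(516,321),(715,275),(675,97)]])
for p in pl: print('plate',J(p))
Rp,tp=fit(np.array([[45,50],[-45,50],[-45,-50],[45,-50]])/1000,pl); print('plate',J(tp),tp,np.degrees(np.arctan2(Rp[1,0],Rp[0,0])))
for q in[(157,215),(189,386)]:print('stop',J(P(*q,.0525)))
for q in[(165,174),(401,120)]:print('fence',J(P(*q,.0505)))
for z,u,v in((.05,600,200),(.0385,300,250)): 
    print('depth z',pt(a,125+u/4,140+v/4,T,w=3)[2])
np.savez('jig.npz',R=R,t=t)
from scipy.spatial.transform import Rotation as Ro
s=manip.state(); q=s['tool_rot']; print(Ro.from_quat(q,scalar_first=True).as_matrix().round(3))
E
```

```text
res mm [[-1.2, -0.5], [1.0, -0.3], [1.4, 1.2], [-1.2, -0.4]]
jig [0.54898733 0.03188021] yaw 12.027586212567202
plate [ 40.6 -35.8]
plate [-47.4 -35.8]
plate [ -47.5 -133.5]
plate [  40.5 -135. ]
res mm [[-1.0, -0.8], [1.1, -0.8], [0.8, 1.5], [-0.9, 0.1]]
plate [ -3.5 -85.1] [ 0.56332851 -0.0520257 ] 11.770464346818075
stop [ 40.9 120.3]
stop [-42.2 122.1]
fence [ 59.7 112.9]
fence [59.5 -3.5]
depth z 0.04926892591863752
depth z 0.03756203137847014
[[ 0.346 -0.001 -0.938]
 [ 0.938 -0.002  0.346]
 [-0.002 -1.     0.   ]]
```

{"api": "drive_tool", "payload": {
  "motion": [
    [[0, 0, 0], [0, 0.963, 0], 1],
    [[0, 0, 0], [0, 0.963, 0], 1],
    [[0, 0, 0], [0, 0.963, 0], 1],
    [[0, 0, 0], [0, 0.963, 0], 1],
    [[0, 0, 0], [0, 0.963, 0], 1],
    [[0, 0, 0], [0, 0.963, 0], 1],
    [[0, 0, 0], [0, 0.963, 0], 1],
    [[0, 0, 0], [0, 0.963, 0], 1],
    [[0, 0, 0], [0, 0.963, 0], 1],
    [[0, 0, 0], [0, 0.963, 0], 1],
    [[0, 0, 0], [0, 0.963, 0], 1],
    [[0, 0, 0], [0, 0.963, 0], 1]
  ]
}}

```text
time: 1.3
tool_pos: [0.2163, 0.586, 0.2306]
tool_rot: [-0.703, 0.704, 0.072, -0.073]
contact_force: [0.6, 0.1, 0.1]
gripper_width: 0.001
```

```bash
cat >> h.py <<'E'
from scipy.spatial.transform import Rotation as Ro
def where():
    s=manip.state(); j=np.load('jig.npz'); R,t=j['R'],j['t']
    M=Ro.from_quat(s['tool_rot'],scalar_first=True).as_matrix()
    p=s['tool_pos']; f=s['contact_force']
    print('t',round(s['time'],2),'jig mm',np.round(1000*(R.T@(p[:2]-t)),2),'z',round(1000*p[2],2),'w',round(s['gripper_width'],3))
    print('F jig',np.round(R.T@f[:2],2),'fz',round(f[2],2),'tool x hdg',round(np.degrees(np.arctan2(M[1,0],M[0,0])),2),'down',M[:,1].round(3))
    return M,p,R,t
def to(xj,yj,z):
    M,p,R,t=where(); w=np.r_[R@[xj/1000,yj/1000]+t,z/1000]; print('units to go',np.round(M.T@(w-p)/.025,2))
E
python3 -c "
from h import *
to(-3.5,-168,150)"
```

```text
t 1.3 jig mm [-209.88  611.23] z 230.55 w 0.001
F jig [0.57 0.01] fz 0.05 tool x hdg 11.75 down [-0.001 -0.001 -1.   ]
units to go [  8.41   3.25 -31.13]
```

{"api": "drive_tool", "payload": {
  "motion": [
    [[0.3, 0, -1], [0, 0, 0], 1],
    [[0.3, 0, -1], [0, 0, 0], 1],
    [[0.3, 0, -1], [0, 0, 0], 1],
    [[0.3, 0, -1], [0, 0, 0], 1],
    [[0.3, 0, -1], [0, 0, 0], 1],
    [[0.3, 0, -1], [0, 0, 0], 1],
    [[0.3, 0, -1], [0, 0, 0], 1],
    [[0.3, 0, -1], [0, 0, 0], 1],
    [[0.3, 0, -1], [0, 0, 0], 1],
    [[0.3, 0, -1], [0, 0, 0], 1],
    [[0.3, 0, -1], [0, 0, 0], 1],
    [[0.3, 0, -1], [0, 0, 0], 1]
  ]
}}

```text
time: 2.5
tool_pos: [0.3668, 0.3103, 0.2308]
tool_rot: [-0.703, 0.703, 0.073, -0.074]
contact_force: [0.1, -0.2, 0.6]
gripper_width: -0.004
```

{"api": "drive_tool", "payload": {
  "motion": [
    [[0.3, 0, -1], [0, 0, 0], 1],
    [[0.3, 0, -1], [0, 0, 0], 1],
    [[0.3, 0, -1], [0, 0, 0], 1],
    [[0.3, 0, -1], [0, 0, 0], 1],
    [[0.3, 0, -1], [0, 0, 0], 1],
    [[0.3, 0, -1], [0, 0, 0], 1],
    [[0.3, 0, -1], [0, 0, 0], 1],
    [[0.3, 0, -1], [0, 0, 0], 1],
    [[0.3, 0, -1], [0, 0, 0], 1],
    [[0.3, 0, -1], [0, 0, 0], 1],
    [[0.3, 0, -1], [0, 0, 0], 1],
    [[0.3, 0, -1], [0, 0, 0], 1]
  ]
}}

```text
time: 3.7
tool_pos: [0.5169, 0.0355, 0.2307]
tool_rot: [0.703, -0.703, -0.073, 0.074]
contact_force: [0.2, 0.6, -0.0]
gripper_width: 0.0
```

```bash
python3 -c "
from h import *
to(-3.5,-168,90)"
```

```text
t 3.7 jig mm [-30.59  10.26] z 230.74 w 0.0
F jig [0.3  0.52] fz -0.01 tool x hdg 11.94 down [-0.001  0.    -1.   ]
units to go [ 1.1   5.63 -7.13]
```

{"api": "drive_tool", "payload": {
  "motion": [
    [[0.16, 0, -1], [0, 0, 0], 1],
    [[0.16, 0, -1], [0, 0, 0], 1],
    [[0.16, 0, -1], [0, 0, 0], 1],
    [[0.16, 0, -1], [0, 0, 0], 1],
    [[0.16, 0.5, -1], [0, 0, 0], 1],
    [[0.16, 0.9, -1], [0, 0, 0], 1],
    [[0.14, 0.9, -1], [0, 0, 0], 1],
    [[0, 0.9, -0.13], [0, 0, 0], 1],
    [[0, 0.9, 0], [0, 0, 0], 1],
    [[0, 0.9, 0], [0, 0, 0], 1],
    [[0, 0.6, 0], [0, 0, 0], 1],
    [[0, 0, 0], [0, 0, 0], 1]
  ]
}}

```text
time: 4.9
tool_pos: [0.5785, -0.1314, 0.088]
tool_rot: [0.704, -0.702, -0.072, 0.076]
contact_force: [-0.2, -0.6, 0.4]
gripper_width: -0.001
```

```bash
python3 - <<'E'
from h import *
to(-3.5,-160,43)
f=grab('wrist'); g=grab('side')
cv2.imwrite('pics/d.png',np.hstack([cv2.resize(f['img'],(400,300)),cv2.resize(g['img'][110:290,120:360],(400,300),interpolation=cv2.INTER_CUBIC)]))
E
```

```text
t 4.9 jig mm [  -5.14 -165.8 ] z 88.01 w -0.001
F jig [-0.29 -0.59] fz 0.37 tool x hdg 11.95 down [-0.006  0.002 -1.   ]
units to go [0.07 1.8  0.23]
```

View pics/d.png

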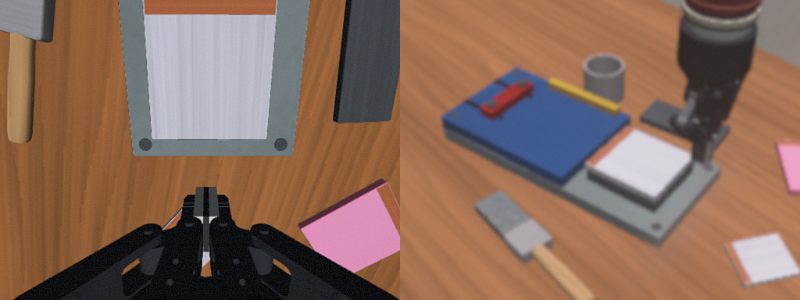

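The wrist picture shows the plate's rear edge squarely ahead of the shut fingers (fingers at column 206, plate centre about 210). Nothing is in the way, so I'm going down.

{"api": "drive_tool", "payload": {
  "motion": [
    [[0.1, 0.6, 0], [0, 0, 0], 1],
    [[0, 0.6, 0], [0, 0, 0], 1],
    [[0, 0.6, 0], [0, 0, 0], 1],
    [[0, 0, 0], [0, 0, 0], 1],
    [[0, 0, 0.2], [0, 0, 0], 1],
    [[0, 0, 0.1], [0, 0, 0], 1],
    [[0, 0, 0], [0, 0, 0], 1]
  ]
}}

```text
time: 5.7
tool_pos: [0.582, -0.124, 0.0471]
tool_rot: [-0.703, 0.703, 0.074, -0.073]
contact_force: [0.6, -0.2, 0.4]
gripper_width: 0.001
```

```bash
python3 -c "
from h import *
to(-3.5,-145,43)"
```

```text
t 5.7 jig mm [  -0.18 -159.37] z 47.08 w 0.001
F jig [ 0.51 -0.27] fz 0.38 tool x hdg 11.98 down [ 0.001 -0.    -1.   ]
units to go [-0.13  0.16  0.57]
```

{"api": "drive_tool", "payload": {
  "motion": [
    [[-0.1, 0.16, 0], [0, 0, 0], 1],
    [[0, 0, 0.1], [0, 0, 0], 1],
    [[0, 0, 0.1], [0, 0, 0], 1],
    [[0, 0, 0.1], [0, 0, 0], 1],
    [[0, 0, 0.1], [0, 0, 0], 1],
    [[0, 0, 0], [0, 0, 0], 1]
  ]
}}

```text
time: 6.3
tool_pos: [0.577, -0.1147, 0.0423]
tool_rot: [0.703, -0.703, -0.074, 0.074]
contact_force: [0.1, -0.3, 0.3]
gripper_width: 0.002
```

```bash
python3 -c "
from h import *
to(-3.5,-145,43)"
```

```text
t 6.3 jig mm [  -3.13 -149.15] z 42.32 w 0.002
F jig [ 0.09 -0.29] fz 0.27 tool x hdg 11.97 down [-0.  0. -1.]
units to go [-0.02 -0.03  0.17]
```

{"api": "drive_tool", "payload": {
  "motion": [
    [[0, 0, 0.06], [0, 0, 0], 1],
    [[0, 0, 0.06], [0, 0, 0], 1],
    [[0, 0, 0.06], [0, 0, 0], 1],
    [[0, 0, 0.06], [0, 0, 0], 1],
    [[0, 0, 0.06], [0, 0, 0], 1],
    [[0, 0, 0.06], [0, 0, 0], 1],
    [[0, 0, 0.06], [0, 0, 0], 1],
    [[0, 0, 0.06], [0, 0, 0], 1],
    [[0, 0, 0.06], [0, 0, 0], 1],
    [[0, 0, 0.06], [0, 0, 0], 1]
  ]
}}

```text
time: 7.3
tool_pos: [0.5739, -0.1002, 0.0423]
tool_rot: [-0.703, 0.703, 0.074, -0.074]
contact_force: [-0.2, -1.0, -0.4]
gripper_width: 0.001
```

```bash
python3 - <<'E'
from h import *
where()
f=grab('wrist'); g=grab('side')
cv2.imwrite('pics/e.png',np.hstack([cv2.resize(f['img'],(400,300)),cv2.resize(g['img'][160:250,200:320],(400,300),interpolation=cv2.INTER_CUBIC)]))
E
```

```text
t 7.3 jig mm [  -3.13 -134.42] z 42.34 w 0.001
F jig [-0.44 -0.91] fz -0.41 tool x hdg 11.95 down [ 0. -0. -1.]
```

View pics/e.png

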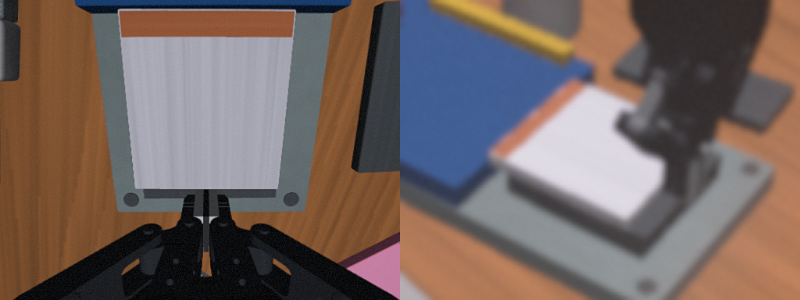

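The plate is sliding straight, and the uncovered mid plate (dark strip, row 193) is staying put. I'll continue.

{"api": "drive_tool", "payload": {
  "motion": [
    [[0, 0, 0.12], [0, 0, 0], 1],
    [[0, 0, 0.12], [0, 0, 0], 1],
    [[0, 0, 0.12], [0, 0, 0], 1],
    [[0, 0, 0.12], [0, 0, 0], 1],
    [[0, 0, 0.12], [0, 0, 0], 1],
    [[0, 0, 0.12], [0, 0, 0], 1],
    [[0, 0, 0.12], [0, 0, 0], 1],
    [[0, 0, 0.12], [0, 0, 0], 1],
    [[0, 0, 0.12], [0, 0, 0], 1],
    [[0, 0, 0.12], [0, 0, 0], 1],
    [[0, 0, 0.12], [0, 0, 0], 1],
    [[0, 0, 0.12], [0, 0, 0], 1]
  ]
}}

```text
time: 8.6
tool_pos: [0.5664, -0.0649, 0.0423]
tool_rot: [-0.703, 0.703, 0.074, -0.074]
contact_force: [0.7, -1.1, 0.2]
gripper_width: 0.001
```

```bash
python3 -c "
from h import *
where()"
```

```text
t 8.6 jig mm [ -3.11 -98.3 ] z 42.32 w 0.001
F jig [ 0.48 -1.22] fz 0.17 tool x hdg 11.95 down [ 0. -0. -1.]
```

{"api": "drive_tool", "payload": {
  "motion": [
    [[0, 0, 0.12], [0, 0, 0], 1],
    [[0, 0, 0.12], [0, 0, 0], 1],
    [[0, 0, 0.12], [0, 0, 0], 1],
    [[0, 0, 0.12], [0, 0, 0], 1],
    [[0, 0, 0.12], [0, 0, 0], 1],
    [[0, 0, 0.12], [0, 0, 0], 1],
    [[0, 0, 0.12], [0, 0, 0], 1],
    [[0, 0, 0.12], [0, 0, 0], 1],
    [[0, 0, 0.12], [0, 0, 0], 1],
    [[0, 0, 0.12], [0, 0, 0], 1],
    [[0, 0, 0.12], [0, 0, 0], 1],
    [[0, 0, 0.12], [0, 0, 0], 1]
  ]
}}

```text
time: 9.8
tool_pos: [0.5589, -0.0296, 0.0422]
tool_rot: [0.703, -0.703, -0.074, 0.074]
contact_force: [-0.0, -2.1, 0.6]
gripper_width: 0.001
```

{"api": "drive_tool", "payload": {
  "motion": [
    [[0, 0, 0.12], [0, 0, 0], 1],
    [[0, 0, 0.12], [0, 0, 0], 1],
    [[0, 0, 0.12], [0, 0, 0], 1],
    [[0, 0, 0.12], [0, 0, 0], 1],
    [[0, 0, 0.12], [0, 0, 0], 1],
    [[0, 0, 0.12], [0, 0, 0], 1],
    [[0, 0, 0.12], [0, 0, 0], 1],
    [[0, 0, 0.12], [0, 0, 0], 1],
    [[0, 0, 0.12], [0, 0, 0], 1],
    [[0, 0, 0.12], [0, 0, 0], 1],
    [[0, 0, 0.12], [0, 0, 0], 1],
    [[0, 0, 0.12], [0, 0, 0], 1]
  ]
}}

```text
time: 11.0
tool_pos: [0.5515, 0.0055, 0.0423]
tool_rot: [0.703, -0.703, -0.074, 0.074]
contact_force: [-0.1, -1.2, -0.5]
gripper_width: 0.002
```

```bash
python3 - <<'E'
from h import *
where()
f=grab('wrist'); g=grab('side')
cv2.imwrite('pics/f.png',np.hstack([cv2.resize(f['img'],(400,300)),cv2.resize(g['img'][140:230,150:270],(400,300),interpolation=cv2.INTER_CUBIC)]))
E
```

```text
t 11.0 jig mm [ -3.01 -26.28] z 42.3 w 0.002
F jig [-0.31 -1.17] fz -0.45 tool x hdg 11.95 down [ 0.  0. -1.]
```

View pics/f.png

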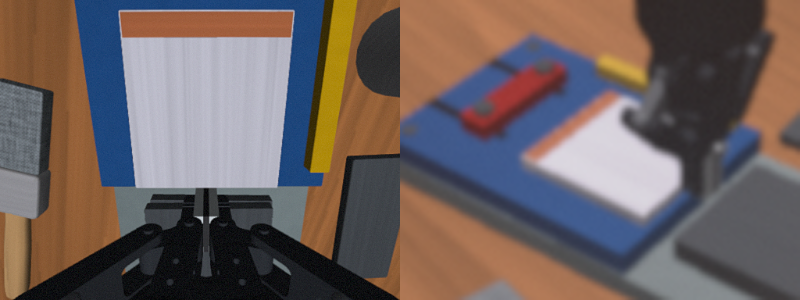

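The plate lies on the bed, straight, with its rear edge near the bed edge (row 187), so the gap to the stop is about 40 mm. The stack is undisturbed. Next I'll advance 27 mm and measure the remaining gap.

{"api": "drive_tool", "payload": {
  "motion": [
    [[0, 0, 0.12], [0, 0, 0], 1],
    [[0, 0, 0.12], [0, 0, 0], 1],
    [[0, 0, 0.12], [0, 0, 0], 1],
    [[0, 0, 0.12], [0, 0, 0], 1],
    [[0, 0, 0.12], [0, 0, 0], 1],
    [[0, 0, 0.12], [0, 0, 0], 1],
    [[0, 0, 0.12], [0, 0, 0], 1],
    [[0, 0, 0.12], [0, 0, 0], 1],
    [[0, 0, 0.12], [0, 0, 0], 1],
    [[0, 0, 0], [0, 0, 0], 1]
  ]
}}

```text
time: 12.1
tool_pos: [0.5459, 0.0323, 0.0423]
tool_rot: [0.703, -0.703, -0.074, 0.074]
contact_force: [-0.1, -0.7, 0.6]
gripper_width: -0.0
```

```bash
python3 - <<'E'
from h import *
where()
f=grab('wrist'); g=grab('top')
cv2.imwrite('pics/g.png',np.hstack([cv2.resize(f['img'],(400,300)),cv2.resize(g['img'][170:245,125:225],(400,300),interpolation=cv2.INTER_CUBIC)]))
E
```

```text
t 12.1 jig mm [-2.96  1.02] z 42.34 w -0.0
F jig [-0.23 -0.64] fz 0.6 tool x hdg 11.96 down [-0.     0.001 -1.   ]
```

View pics/g.png

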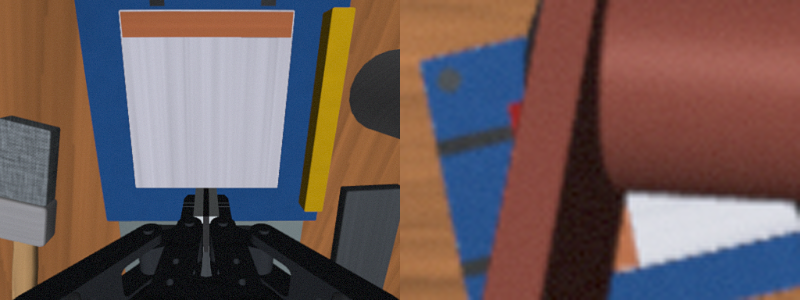

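The wrist picture shows the plate's leading edge at row 11 (columns 119-294), its rear edge at row 188, and the slot ends just ahead. The arm hides the stop from above. I'll compute the gap.

```bash
python3 - <<'E'
from h import *
f=load('wrist'); M,p,R,t=where(); T=np.eye(4);T[:3,:3]=M;T[:3,3]=p; T=T@f['T_tool_cam']
for u,v in[(119,10.5),(294,10.5),(135,188),(278,188)]:
    w=pt(f,(u+.5)*1.28-.5,(v+.5)*1.28-.5,T,.0485); print(np.round(1000*(R.T@(w[:2]-t)),1))
g=load('side'); g=grab('side')
cv2.imwrite('pics/i.png',cv2.resize(g['img'][140:215,140:240],(800,600),interpolation=cv2.INTER_CUBIC))
E
```

```text
t 12.2 jig mm [-3.15  0.91] z 42.14 w -0.001
F jig [-0.5   0.07] fz 0.08 tool x hdg 11.96 down [-0.001  0.001 -1.   ]
[-47.  111.5]
[ 41.6 111.4]
[-47.8  12.3]
[42.4 12.2]
```

{"api": "drive_tool", "payload": {
  "motion": [
    [[0, 0, 0.05], [0, 0, 0], 1],
    [[0, 0, 0.05], [0, 0, 0], 1],
    [[0, 0, 0.05], [0, 0, 0], 1],
    [[0, 0, 0.05], [0, 0, 0], 1],
    [[0, 0, 0.02], [0, 0, 0], 1],
    [[0, 0, 0.02], [0, 0, 0], 1],
    [[0, 0, 0.02], [0, 0, 0], 1],
    [[0, 0, 0], [0, 0, 0], 1]
  ]
}}

```text
time: 13.05
tool_pos: [0.5446, 0.0382, 0.0423]
tool_rot: [0.703, -0.703, -0.074, 0.074]
contact_force: [0.3, -0.4, 0.0]
gripper_width: -0.003
```

{"api": "drive_tool", "payload": {
  "motion": [
    [[0, 0, 0.02], [0, 0, 0], 1],
    [[0, 0, 0], [0, 0, 0], 1]
  ]
}}

```text
time: 13.25
tool_pos: [0.5445, 0.0386, 0.0423]
tool_rot: [0.703, -0.703, -0.074, 0.074]
contact_force: [-0.2, -0.3, -0.5]
gripper_width: -0.003
```

{"api": "drive_tool", "payload": {
  "motion": [
    [[0, 0, 0.02], [0, 0, 0], 1],
    [[0, 0, 0.02], [0, 0, 0], 1],
    [[0, 0, 0], [0, 0, 0], 1]
  ]
}}

```text
time: 13.55
tool_pos: [0.5444, 0.0396, 0.0423]
tool_rot: [0.703, -0.703, -0.074, 0.074]
contact_force: [0.1, -0.6, 0.2]
gripper_width: 0.001
```

{"api": "drive_tool", "payload": {
  "motion": [
    [[0, 0, 0.01], [0, 0, 0], 1],
    [[0, 0, 0.01], [0, 0, 0], 1],
    [[0, 0, 0], [0, 0, 0], 1]
  ]
}}

```text
time: 13.85
tool_pos: [0.5442, 0.0401, 0.0423]
tool_rot: [-0.703, 0.703, 0.074, -0.074]
contact_force: [-1.2, -0.4, -1.1]
gripper_width: -0.004
```

{"api": "drive_tool", "payload": {
  "motion": [
    [[0, 0, 0.01], [0, 0, 0], 1],
    [[0, 0, 0.01], [0, 0, 0], 1],
    [[0, 0, 0], [0, 0, 0], 1]
  ]
}}

```text
time: 14.15
tool_pos: [0.5441, 0.0406, 0.0423]
tool_rot: [0.703, -0.703, -0.074, 0.074]
contact_force: [-0.2, -0.9, -0.1]
gripper_width: -0.003
```

{"api": "drive_tool", "payload": {
  "motion": [
    [[0, 0, 0.01], [0, 0, 0], 1],
    [[0, 0, 0.01], [0, 0, 0], 1],
    [[0, 0, 0], [0, 0, 0], 1]
  ]
}}

```text
time: 14.45
tool_pos: [0.544, 0.041, 0.0423]
tool_rot: [0.703, -0.703, -0.074, 0.074]
contact_force: [-0.2, -1.0, -0.2]
gripper_width: 0.002
```

{"api": "drive_tool", "payload": {
  "motion": [
    [[0, 0, 0.01], [0, 0, 0], 1],
    [[0, 0, 0.008], [0, 0, 0], 1],
    [[0, 0, 0], [0, 0, 0], 1]
  ]
}}

```text
time: 14.75
tool_pos: [0.5439, 0.0415, 0.0423]
tool_rot: [0.703, -0.703, -0.074, 0.074]
contact_force: [1.3, 0.3, -0.2]
gripper_width: 0.003
```

{"api": "drive_tool", "payload": {
  "motion": [
    [[0, 0, 0.01], [0, 0, 0], 1],
    [[0, 0, 0.006], [0, 0, 0], 1],
    [[0, 0, 0], [0, 0, 0], 1]
  ]
}}

```text
time: 15.05
tool_pos: [0.5439, 0.0419, 0.0423]
tool_rot: [0.703, -0.703, -0.074, 0.074]
contact_force: [0.0, -0.5, -0.9]
gripper_width: -0.001
```

{"api": "drive_tool", "payload": {
  "motion": [
    [[0, 0, 0.01], [0, 0, 0], 1],
    [[0, 0, 0.006], [0, 0, 0], 1],
    [[0, 0, 0], [0, 0, 0], 1]
  ]
}}

```text
time: 15.35
tool_pos: [0.5438, 0.0422, 0.0423]
tool_rot: [-0.703, 0.703, 0.074, -0.074]
contact_force: [-0.8, -2.0, 0.2]
gripper_width: 0.004
```

{"api": "drive_tool", "payload": {
  "motion": [
    [[0, 0, 0.008], [0, 0, 0], 1],
    [[0, 0, 0], [0, 0, 0], 1]
  ]
}}

```text
time: 15.55
tool_pos: [0.5438, 0.0423, 0.0423]
tool_rot: [-0.703, 0.703, 0.074, -0.074]
contact_force: [0.2, -1.7, 0.0]
gripper_width: 0.003
```

{"api": "drive_tool", "payload": {
  "motion": [
    [[0, 0, 0.008], [0, 0, 0], 1],
    [[0, 0, 0], [0, 0, 0], 1]
  ]
}}

```text
time: 15.75
tool_pos: [0.5439, 0.0424, 0.0424]
tool_rot: [-0.703, 0.703, 0.074, -0.073]
contact_force: [2.1, -2.6, -1.0]
gripper_width: 0.001
```

{"api": "drive_tool", "payload": {
  "motion": [
    [[0, 0, 0.01], [0, 0, 0], 1],
    [[0, 0, 0], [0, 0, 0], 1]
  ]
}}

```text
time: 15.95
tool_pos: [0.5439, 0.0424, 0.0424]
tool_rot: [-0.703, 0.704, 0.074, -0.073]
contact_force: [1.7, -4.5, -0.8]
gripper_width: 0.002
```

```bash
python3 -c "
from h import *
where()"
```

```text
t 15.95 jig mm [-2.8  11.34] z 42.41 w 0.002
F jig [ 0.71 -4.72] fz -0.8 tool x hdg 11.95 down [ 0.001 -0.001 -1.   ]
```

{"api": "drive_tool", "payload": {
  "motion": [
    [[0, 0, 0.01], [0, 0, 0], 1],
    [[0, 0, 0], [0, 0, 0], 1]
  ]
}}

```text
time: 16.15
tool_pos: [0.5439, 0.0424, 0.0425]
tool_rot: [-0.703, 0.704, 0.074, -0.073]
contact_force: [2.2, -5.9, -1.1]
gripper_width: -0.006
```

{"api": "drive_tool", "payload": {
  "motion": [
    [[0, 0, 0.01], [0, 0, 0], 1],
    [[0, 0, 0], [0, 0, 0], 1]
  ]
}}

```text
time: 16.35
tool_pos: [0.5439, 0.0424, 0.0425]
tool_rot: [-0.703, 0.704, 0.074, -0.073]
contact_force: [0.7, -7.0, -0.9]
gripper_width: -0.001
```

{"api": "drive_tool", "payload": {
  "motion": [
    [[0, 0, 0.008], [0, 0, 0], 1],
    [[0, 0, 0], [0, 0, 0], 1],
    [[0, 0, 0], [0, 0, 0], 1],
    [[0, 0, 0], [0, 0, 0], 1]
  ]
}}

```text
time: 16.75
tool_pos: [0.5438, 0.0425, 0.0425]
tool_rot: [-0.702, 0.704, 0.074, -0.073]
contact_force: [1.5, -7.2, -1.3]
gripper_width: -0.003
```

```bash
python3 -c "
from h import *
where()"
```

```text
t 16.75 jig mm [-2.82 11.42] z 42.48 w -0.003
F jig [-0.08 -7.35] fz -1.25 tool x hdg 11.96 down [ 0.001 -0.002 -1.   ]
```

{"api": "drive_tool", "payload": {
  "motion": [
    [[0, 0, 0.008], [0, 0, 0], 1],
    [[0, 0, 0], [0, 0, 0], 1],
    [[0, 0, 0], [0, 0, 0], 1],
    [[0, 0, 0], [0, 0, 0], 1]
  ]
}}

```text
time: 17.15
tool_pos: [0.5439, 0.0425, 0.0426]
tool_rot: [-0.702, 0.704, 0.074, -0.073]
contact_force: [1.5, -7.3, -0.6]
gripper_width: 0.001
```

{"api": "drive_tool", "payload": {
  "motion": [
    [[0, 0, -0.2], [0, 0, 0], 1],
    [[0, 0, -0.4], [0, 0, 0], 1],
    [[0, 0, -0.4], [0, 0, 0], 1],
    [[0, -0.8, 0], [0, 0, 0], 1],
    [[0, -0.8, 0], [0, 0, 0], 1],
    [[-0.9, -0.4, 0.5], [0, 0, 0], 1],
    [[-0.9, 0, 0.7], [0, 0, 0], 1],
    [[-0.9, 0, 0.7], [0, 0, 0], 1],
    [[-0.9, 0, 0.7], [0, 0, 0], 1],
    [[0, 0, 0.7], [0, 0, 0], 1],
    [[0, 0, 0], [0, 0, 0], 1]
  ]
}}

```text
time: 18.25
tool_pos: [0.4427, 0.0822, 0.0922]
tool_rot: [0.704, -0.703, -0.074, 0.074]
contact_force: [-0.1, -0.3, 0.2]
gripper_width: -0.0
```

```bash
python3 -c "
from h import *
where();print(manip.state()['joint_pos'])"
```

```text
t 18.25 jig mm [-93.5   71.42] z 92.18 w -0.0
F jig [-0.15 -0.28] fz 0.17 tool x hdg 12.04 down [-0.     0.001 -1.   ]
[ 1.75864314e-02 -2.52492166e-01  2.13693465e+00  9.36134733e-04
  1.25736380e+00 -1.92922687e-01]
```

{"api": "drive_tool", "payload": {
  "motion": [
    [[0, 0, 0], [0, 1, 0], 1],
    [[0, 0, 0], [0, 1, 0], 1],
    [[0, 0, 0], [0, 1, 0], 1],
    [[0, 0, 0], [0, 1, 0], 1],
    [[0, 0, 0], [0, 1, 0], 1],
    [[0, 0, 0], [0, 1, 0], 1],
    [[0, 0, 0], [0, 1, 0], 1],
    [[0, 0, 0], [0, 1, 0], 1],
    [[0, 0, 0], [0, 1, 0], 1],
    [[0, 0, 0], [0, 1, 0], 1],
    [[0, 0, 0], [0, 1, 0], 1],
    [[0, 0, 0], [0, 1, 0], 1]
  ]
}}

```text
time: 19.45
tool_pos: [0.4442, 0.0806, 0.0925]
tool_rot: [0.645, -0.645, 0.289, -0.289]
contact_force: [-0.1, -0.2, -0.1]
gripper_width: -0.002
```

{"api": "drive_tool", "payload": {
  "motion": [
    [[0, 0, 0], [0, 1, 0], 1],
    [[0, 0, 0], [0, 1, 0], 1],
    [[0, 0, 0], [0, 1, 0], 1],
    [[0, 0, 0], [0, 1, 0], 1],
    [[0, 0, 0], [0, 1, 0], 1],
    [[0, 0, 0], [0, 1, 0], 1],
    [[0, 0, 0], [0, 0, 0], 1],
    [[0, 0, 0], [0, 0, 0], 1]
  ]
}}

```text
time: 20.25
tool_pos: [0.4439, 0.0809, 0.0924]
tool_rot: [0.55, -0.55, 0.445, -0.445]
contact_force: [-0.4, -0.1, -0.6]
gripper_width: 0.001
```

```bash
python3 - <<'E'
from h import *
to(-80,71,42.5)
f=grab('wrist'); g=grab('side')
cv2.imwrite('pics/j.png',np.hstack([cv2.resize(f['img'],(400,300)),cv2.resize(g['img'][140:230,150:270],(400,300),interpolation=cv2.INTER_CUBIC)]))
E
```

```text
t 20.25 jig mm [-92.57  69.8 ] z 92.38 w 0.001
F jig [-0.45 -0.04] fz -0.59 tool x hdg -77.98 down [-0.  0. -1.]
units to go [-0.05  2.    0.5 ]
```

View pics/j.png

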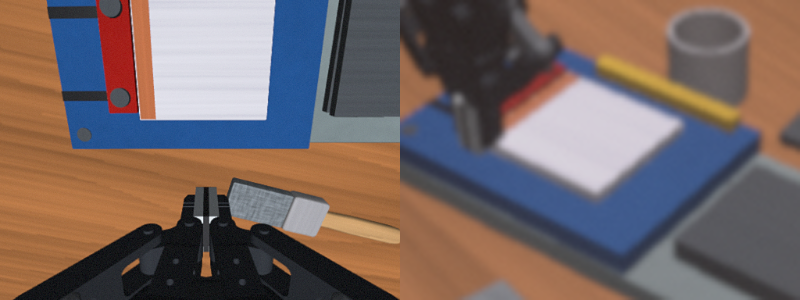

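The plate rests against the red stop (columns 130-138) and is square. The brush is clear of the descent. I'll come in over the bed edge and descend at jig x = -70.

{"api": "drive_tool", "payload": {
  "motion": [
    [[-0.05, 0, 0.5], [0, 0, 0], 1],
    [[0, 0, 0.4], [0, 0, 0], 1],
    [[0, 0.6, 0], [0, 0, 0], 1],
    [[0, 0.6, 0], [0, 0, 0], 1],
    [[0, 0.5, 0], [0, 0, 0], 1],
    [[0, 0.25, 0], [0, 0, 0], 1],
    [[0, 0, 0], [0, 0, 0], 1],
    [[0, 0, 0], [0, 0, 0], 1]
  ]
}}

```text
time: 21.15
tool_pos: [0.4656, 0.0873, 0.0439]
tool_rot: [0.549, -0.549, 0.445, -0.445]
contact_force: [0.1, -0.8, 0.8]
gripper_width: -0.0
```

```bash
python3 -c "
from h import *
to(-59,71,42.3)"
```

```text
t 21.15 jig mm [-70.05  71.55] z 43.89 w -0.0
F jig [-0.04 -0.83] fz 0.83 tool x hdg -78.04 down [ 0.  0. -1.]
units to go [0.02 0.06 0.44]
```

{"api": "drive_tool", "payload": {
  "motion": [
    [[0, 0.06, 0.2], [0, 0, 0], 1],
    [[0, 0, 0.1], [0, 0, 0], 1],
    [[0, 0, 0.08], [0, 0, 0], 1],
    [[0, 0, 0.06], [0, 0, 0], 1],
    [[0, 0, 0.06], [0, 0, 0], 1],
    [[0, 0, 0.06], [0, 0, 0], 1],
    [[0, 0, 0.06], [0, 0, 0], 1],
    [[0, 0, 0.06], [0, 0, 0], 1],
    [[0, 0, 0.06], [0, 0, 0], 1],
    [[0, 0, 0.06], [0, 0, 0], 1],
    [[0, 0, 0.06], [0, 0, 0], 1],
    [[0, 0, 0], [0, 0, 0], 1]
  ]
}}

```text
time: 22.35
tool_pos: [0.4866, 0.0918, 0.042]
tool_rot: [0.55, -0.549, 0.445, -0.445]
contact_force: [-0.1, -0.5, -0.3]
gripper_width: -0.005
```

```bash
python3 - <<'E'
from h import *
M,p,R,t=where()
f=grab('wrist')
cv2.imwrite('pics/k.png',cv2.resize(f['img'],(800,600)))
E
```

```text
t 22.35 jig mm [-48.5   71.57] z 42.03 w -0.005
F jig [-0.2  -0.44] fz -0.33 tool x hdg -78.05 down [ 0.001  0.    -1.   ]
```

View pics/k.png

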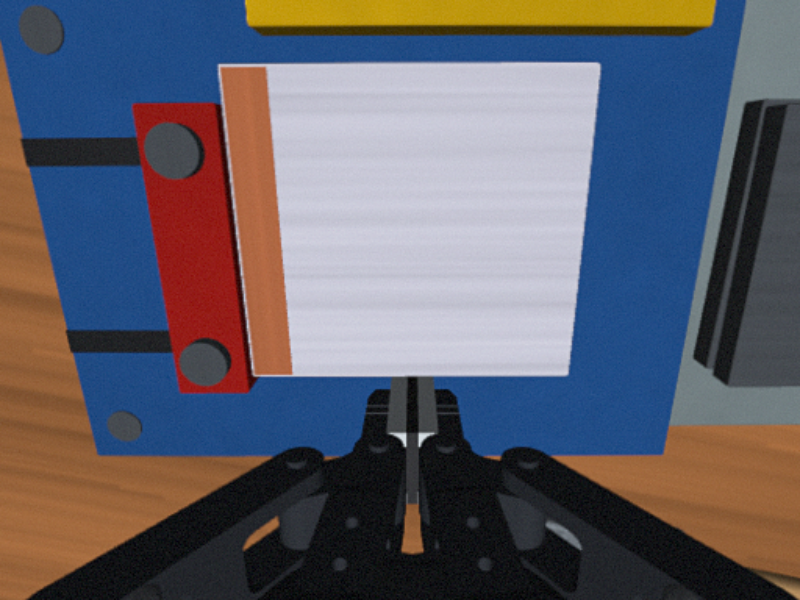

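The plate's far edge is at row 63, the fence's face at rows 27 (top edge) to 35 (foot), and the copper edge still runs alongside the stop. Now the gaps.

```bash
python3 - <<'E'
from h import *
f=load('wrist'); M,p,R,t=where(); T=np.eye(4);T[:3,:3]=M;T[:3,3]=p; T=T@f['T_tool_cam']
k=.64
for n,u,v,z in[('pl',218,65,.0485),('pl',600,63,.0485),('pl',569,376,.0485),('pl',253,376,.0485),('fence',250,27,.0505),('fence',712,27,.0505),('fencefoot',480,35,.0385),('stop',219,104,.0525),('stop',251,391,.0525)]:
    w=pt(f,(u+.5)*k-.5,(v+.5)*k-.5,T,z); print(n,np.round(1000*(R.T@(w[:2]-t)),1))
E
```

```text
t 22.4 jig mm [-48.5   71.57] z 42.06 w -0.002
F jig [-0.01 -0.22] fz -0.59 tool x hdg -78.05 down [ 0.001  0.    -1.   ]
pl [ 51.8 121.9]
pl [52.1 23. ]
pl [-37.3  22.2]
pl [-37.2 121.9]
fence [ 60.1 112.1]
fence [60.2 -3.6]
fencefoot [60.5 53.1]
stop [ 42.1 121.3]
stop [-40.3 121.6]
```

{"api": "drive_tool", "payload": {
  "motion": [
    [[0, 0, 0.05], [0, 0, 0], 1],
    [[0, 0, 0.05], [0, 0, 0], 1],
    [[0, 0, 0.05], [0, 0, 0], 1],
    [[0, 0, 0.05], [0, 0, 0], 1],
    [[0, 0, 0.04], [0, 0, 0], 1],
    [[0, 0, 0.02], [0, 0, 0], 1],
    [[0, 0, 0], [0, 0, 0], 1]
  ]
}}

```text
time: 23.1
tool_pos: [0.4928, 0.0931, 0.042]
tool_rot: [0.549, -0.549, 0.445, -0.445]
contact_force: [-1.2, -0.1, 0.7]
gripper_width: 0.006
```

{"api": "drive_tool", "payload": {
  "motion": [
    [[0, 0, 0.01], [0, 0, 0], 1],
    [[0, 0, 0.01], [0, 0, 0], 1],
    [[0, 0, 0], [0, 0, 0], 1]
  ]
}}

```text
time: 23.4
tool_pos: [0.4931, 0.0932, 0.042]
tool_rot: [0.549, -0.549, 0.445, -0.445]
contact_force: [-0.3, -0.1, -0.4]
gripper_width: 0.004
```

```bash
python3 -c "
from h import *
where()"
```

```text
t 23.4 jig mm [-41.87  71.6 ] z 42.03 w 0.004
F jig [-0.34 -0.04] fz -0.38 tool x hdg -78.05 down [ 0.  0. -1.]
```

Contact is expected at about -40.3, so I'm taking fine steps.

{"api": "drive_tool", "payload": {
  "motion": [
    [[0, 0, 0.01], [0, 0, 0], 1],
    [[0, 0, 0.01], [0, 0, 0], 1],
    [[0, 0, 0], [0, 0, 0], 1]
  ]
}}

```text
time: 23.7
tool_pos: [0.4936, 0.0933, 0.042]
tool_rot: [0.549, -0.549, 0.445, -0.445]
contact_force: [-1.1, -0.3, -0.1]
gripper_width: -0.003
```

{"api": "drive_tool", "payload": {
  "motion": [
    [[0, 0, 0.01], [0, 0, 0], 1],
    [[0, 0, 0.006], [0, 0, 0], 1],
    [[0, 0, 0], [0, 0, 0], 1]
  ]
}}

```text
time: 24.0
tool_pos: [0.494, 0.0934, 0.042]
tool_rot: [0.549, -0.549, 0.445, -0.445]
contact_force: [-0.6, -0.0, 0.7]
gripper_width: -0.002
```

{"api": "drive_tool", "payload": {
  "motion": [
    [[0, 0, 0.01], [0, 0, 0], 1],
    [[0, 0, 0.004], [0, 0, 0], 1],
    [[0, 0, 0], [0, 0, 0], 1]
  ]
}}

```text
time: 24.3
tool_pos: [0.4944, 0.0934, 0.042]
tool_rot: [0.549, -0.549, 0.445, -0.445]
contact_force: [-1.8, 0.2, 0.3]
gripper_width: 0.005
```

{"api": "drive_tool", "payload": {
  "motion": [
    [[0, 0, 0.01], [0, 0, 0], 1],
    [[0, 0, 0.002], [0, 0, 0], 1],
    [[0, 0, 0], [0, 0, 0], 1]
  ]
}}

```text
time: 24.6
tool_pos: [0.4944, 0.0934, 0.042]
tool_rot: [-0.549, 0.549, -0.445, 0.445]
contact_force: [-3.0, -0.4, -0.1]
gripper_width: -0.003
```

{"api": "drive_tool", "payload": {
  "motion": [
    [[0, 0, 0.01], [0, 0, 0], 1],
    [[0, 0, 0], [0, 0, 0], 1]
  ]
}}

```text
time: 24.8
tool_pos: [0.4945, 0.0934, 0.042]
tool_rot: [-0.549, 0.55, -0.445, 0.445]
contact_force: [-5.0, -2.1, 3.5]
gripper_width: -0.002
```

{"api": "drive_tool", "payload": {
  "motion": [
    [[0, -0.008, 0], [0, 0, 0], 1],
    [[0, 0, 0], [0, 0, 0], 1]
  ]
}}

```text
time: 25.0
tool_pos: [0.4945, 0.0934, 0.042]
tool_rot: [-0.549, 0.55, -0.445, 0.445]
contact_force: [-5.0, -1.0, 2.0]
gripper_width: 0.001
```

```bash
python3 -c "
from h import *
where()"
```

```text
t 25.0 jig mm [-40.5   71.56] z 42.01 w 0.001
F jig [-5.05  0.08] fz 2.05 tool x hdg -78.05 down [-0.001 -0.    -1.   ]
```

Easing up a bit more while adding push.

{"api": "drive_tool", "payload": {
  "motion": [
    [[0, -0.012, 0.008], [0, 0, 0], 1],
    [[0, 0, 0], [0, 0, 0], 1]
  ]
}}

```text
time: 25.2
tool_pos: [0.4945, 0.0935, 0.042]
tool_rot: [-0.549, 0.55, -0.446, 0.445]
contact_force: [-3.4, -2.5, -0.3]
gripper_width: -0.001
```

{"api": "drive_tool", "payload": {
  "motion": [
    [[0, 0, 0.01], [0, 0, 0], 1],
    [[0, 0, 0], [0, 0, 0], 1]
  ]
}}

```text
time: 25.4
tool_pos: [0.4945, 0.0935, 0.042]
tool_rot: [-0.549, 0.55, -0.446, 0.445]
contact_force: [-6.6, -2.3, 0.2]
gripper_width: -0.0
```

```bash
python3 -c "
from h import *
where()"
```

```text
t 25.4 jig mm [-40.48  71.58] z 42.03 w -0.0
F jig [-6.9 -0.9] fz 0.25 tool x hdg -78.05 down [-0.002 -0.    -1.   ]
```

{"api": "drive_tool", "payload": {
  "motion": [
    [[0, 0, 0.005], [0, 0, 0], 1],
    [[0, 0, 0], [0, 0, 0], 1],
    [[0, 0, 0], [0, 0, 0], 1],
    [[0, 0, 0], [0, 0, 0], 1]
  ]
}}

```text
time: 25.8
tool_pos: [0.4945, 0.0935, 0.0421]
tool_rot: [-0.549, 0.55, -0.446, 0.445]
contact_force: [-6.3, -1.4, 0.6]
gripper_width: -0.002
```

```bash
python3 -c "
from h import *
where()"
```

```text
t 25.8 jig mm [-40.46  71.59] z 42.05 w -0.002
F jig [-6.5  -0.05] fz 0.62 tool x hdg -78.05 down [-0.002 -0.    -1.   ]
```

{"api": "drive_tool", "payload": {
  "motion": [
    [[0, 0, 0.008], [0, 0, 0], 1],
    [[0, 0, 0], [0, 0, 0], 1],
    [[0, 0, 0], [0, 0, 0], 1],
    [[0, 0, 0], [0, 0, 0], 1]
  ]
}}

```text
time: 26.2
tool_pos: [0.4945, 0.0935, 0.042]
tool_rot: [-0.549, 0.55, -0.446, 0.445]
contact_force: [-7.2, -2.4, 1.6]
gripper_width: -0.0
```

```bash
python3 - <<'E'
from h import *
where(); f=grab('wrist'); cv2.imwrite('pics/l.png',cv2.resize(f['img'],(800,600)))
where()
E
```

```text
t 26.2 jig mm [-40.45  71.6 ] z 42.04 w -0.0
F jig [-7.55 -0.89] fz 1.65 tool x hdg -78.04 down [-0.003 -0.001 -1.   ]
t 26.25 jig mm [-40.45  71.59] z 42.03 w -0.002
F jig [-6.76 -0.35] fz 1.08 tool x hdg -78.05 down [-0.003 -0.001 -1.   ]
```

View pics/l.png

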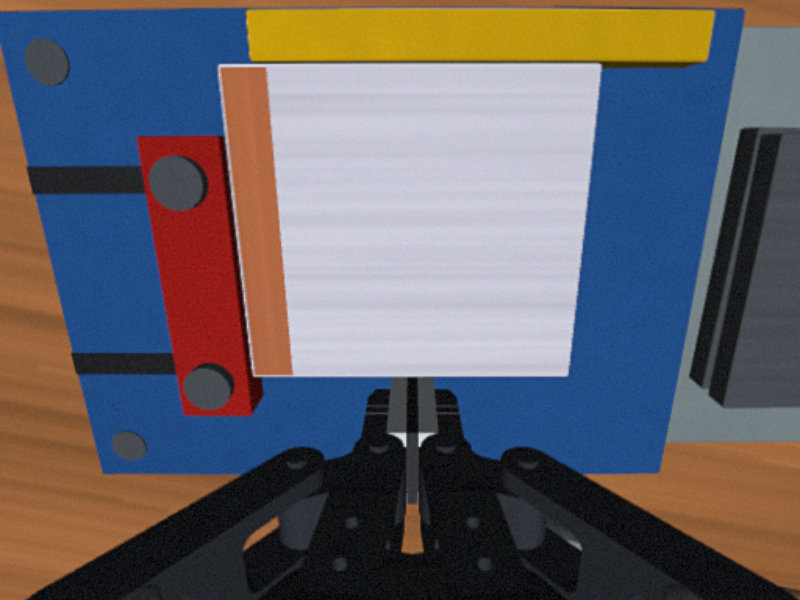

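The plate is up against both the fence (row 62) and the stop. I'll add a touch more push for margin, then withdraw.

{"api": "drive_tool", "payload": {
  "motion": [
    [[0, 0, 0.006], [0, 0, 0], 1],
    [[0, 0, 0], [0, 0, 0], 1],
    [[0, 0, 0], [0, 0, 0], 1],
    [[0, 0, 0], [0, 0, 0], 1]
  ]
}}

```text
time: 26.65
tool_pos: [0.4945, 0.0935, 0.042]
tool_rot: [-0.548, 0.55, -0.446, 0.444]
contact_force: [-6.9, -2.5, 1.9]
gripper_width: 0.002
```

{"api": "drive_tool", "payload": {
  "motion": [
    [[0, 0, -0.02], [0, 0, 0], 1],
    [[0, 0, -0.1], [0, 0, 0], 1],
    [[0, 0, -0.4], [0, 0, 0], 1],
    [[0, 0, -0.4], [0, 0, 0], 1],
    [[0, -0.8, 0], [0, 0, 0], 1],
    [[0, -0.8, -0.3], [0, 0, 0], 1],
    [[0, -0.8, -0.5], [0, 0, 0], 1],
    [[0, -0.4, -0.5], [0, 0, 0], 1],
    [[0, 0, 0], [0, 0, 0], 1],
    [[0, 0, 0], [0, 0, 0], 1]
  ]
}}

```text
time: 27.65
tool_pos: [0.4415, 0.0822, 0.1126]
tool_rot: [0.55, -0.549, 0.445, -0.446]
contact_force: [0.5, 0.3, -0.3]
gripper_width: 0.001
```

```bash
python3 - <<'E'
from h import *
where(); f=grab('wrist'); cv2.imwrite('pics/m.png',cv2.resize(f['img'],(800,600)))
E
```

```text
t 27.65 jig mm [-94.61  71.63] z 112.58 w 0.001
F jig [0.53 0.16] fz -0.33 tool x hdg -78.06 down [ 0.002  0.    -1.   ]
```

View pics/m.png

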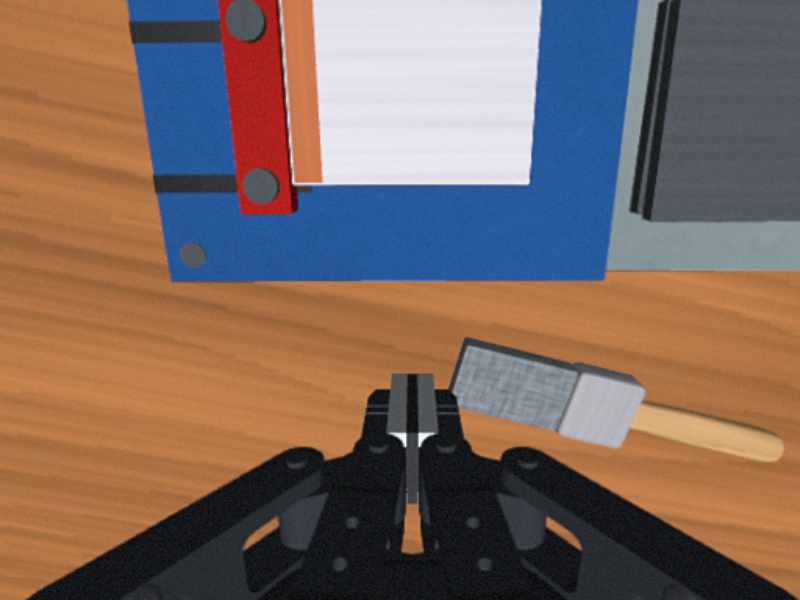

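The tool is clear and the plate lies next to the stop. Its -x corners are at (293,184) and (529,184). Last numeric check on edges and squareness, using both wrist pictures:

```bash
python3 - <<'E'
from h import *
f=load('wrist'); M,p,R,t=where(); T=np.eye(4);T[:3,:3]=M;T[:3,3]=p; T=T@f['T_tool_cam']
for n,u,v,z in[('pl',293,184,.0485),('pl',529,184,.0485),('lead',282,3,.0485),('stop',280,20,.0525),('stop',293,213,.0525),('bed',171,281,.0385),('bed',605,279,.0385)]:
    w=pt(f,(u+.5)*.64-.5,(v+.5)*.64-.5,T,z); print(n,np.round(1000*(R.T@(w[:2]-t)),1))
T2=np.eye(4);T2[:3,:3]=M  # press picture l.png: TCP at jig (-40.45,71.6), z 42
T2[:3,3]=np.r_[R@[-.04045,.0716]+t,.04203]; T2=T2@f['T_tool_cam']
for n,u,v,z in[('pl',218,65,.0485),('pl',601,64,.0485),('pl',569,376,.0485),('pl',253,376,.0485),('fence',250,62,.0505),('fence',710,61,.0505),('stop',222,137,.0525),('stop',251,415,.0525)]:
    w=pt(f,(u+.5)*.64-.5,(v+.5)*.64-.5,T2,z); print('press',n,np.round(1000*(R.T@(w[:2]-t)),1))
E
```

```text
t 27.7 jig mm [-94.79  71.69] z 112.07 w -0.001
F jig [-0.69 -0.94] fz 0.71 tool x hdg -78.06 down [ 0.  0. -1.]
pl [-29.4 121.7]
pl [-29.6  22.7]
lead [ 37.4 120.9]
stop [ 30.8 121.1]
stop [-41.  121.7]
bed [-74.2 185.1]
bed [-73.6 -18.6]
press pl [ 59.9 121.9]
press pl [59.9 22.8]
press pl [-29.3  22.3]
press pl [-29.1 121.9]
press fence [ 60.2 112.9]
press fence [60.5 -4.5]
press stop [ 42.1 121.4]
press stop [-40.7 122.6]
```

```bash
python3 -c "
from plant import manip
print(manip.job_done())"
```

```text
the job is handed in; nothing more can be done
None
```

I slid the bright plate off the stack onto the bed and pressed it on the red stop. I then turned the tool 90°, nudged the plate across and pressed it on the yellow fence. After that I backed the fingers off and handed the job in at about 28 s of the 72 s allowed; no verdict was reported.

- **Press forces:** The wrist sensor read about 7.3 N in the push towards the stop and 6.8 to 7.5 N in the push towards the fence. Sliding drag was mostly 1 N or less, with one reading near 2 N, so I estimate both contacts at above 5 N. This is inferred from the wrist, not measured at the contacts. A brief downward lean of about 3.5 N showed during the fence press. I eased it off, but about 2 N was back by the end.
- **Stop side:** After release, the wrist camera put the plate's leading edge within about 0.5 mm of the stop face.
- **Fence side:** With the plate pressed, its edge was within about 0.6 mm of the fence. After release I could only see the opposite edge, which had moved by no more than about 0.3 mm. I did not see the fence contact again after letting go.
- **Squareness and bystanders:** The plate looked square to within about 0.01 rad, and the robot was touching nothing. The dark plates stayed in place as far as the pictures show, though I did not measure their positions again. I also did not re-check the pipe stub or offcut at the end.

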